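# Put the reagent vials back in their own wells of the dry block

### The arm

A 6-joint arm with a two-finger parallel gripper is mounted at the origin on a cart in front of the work surface, level with it; the furniture and walls round the work are solid. World frame = base frame: x ahead of the robot, y to its left, z up, the work surface at z = 0. Lengths are in m, angles in degrees, forces in N, time in s.
With the tool pointing down it reaches from about 0.325 to 0.85 m from the base axis. Payload 4.4 kg.
Tool frame: the origin (TCP) lies on the centre line of the jaws, within the pads' length; the fingertips stand 17 mm ahead of it and the grasp point (between the pads) lies 2 mm behind it (env.tips_ahead is the distance from the TCP to the fingertips, in m); z points along the fingers, y is the line along which they close (so a half turn about z gives the same grasp; the last joint's range is limited). The gripper opens to 94 mm and grips with 3 to 60 N. Pads are 16 mm wide; open, the fingers measure 119 mm over their backs; the gripper's body (75 mm by 177 mm) begins 78 mm behind the grasp point.
Start: joints at [-82.305, 11.837, 88.321, -0, 79.842, -8.623], TCP at [0.162, -0.552, 0.222] pointing down, gripper open.
Joint ranges: [-156.59, 156.59], [-49.26, 127.26], [12.9, 141.05], [-63.56, 243.56], [4.71, 150.69], [-161.64, 161.64]. Speed limits (degrees/s): [159.86, 159.86, 180, 180, 180, 180].

### API

Orientations are given as a 3x3 rotation matrix whose columns are the frame's x, y, z axes.
In Python, from bench import readout, snapshot, ticket, env gives the robot as it stands.
- The arm moves only by the tool step_arm, never from a script. Its argument "deltas" is text: rows parted by semicolons, each of 4 numbers parted by spaces: the shift along the tool's x, y, z in units of 40 mm (1.0 is 40 mm), then the turn about the tool's z in units of 5 degrees (1.0 is 5 degrees). In form: dx dy dz twist; .... A call has 1 to 20 rows; each row shifts and turns the commanded pose from where the row before left it, along the tool's axes as they then stand; what a row does not reach is not made up. A row lasts 1/12 s, in which the tool goes at most 41.7 mm and 7.16 degrees, less where a joint would pass 70% of its speed; a pose out of reach is approached as far as the arm can. A call is refused whole if a number of a shift passes 1 or a number of a turn 1, either way. A call with a gripper value outside its range is refused whole. "fingers" is the opening, from 0 (shut) to 1 (fully open), set as the call begins (left out, the last holds). The fingers move at their own pace and stop on an object; "grip_force" is the grip in N (left out, the last holds). Time passes only in rows, so rows that do not move let the fingers close. It gives the time, the measured TCP pose, the force, the opening and the grip force at its end, in the units of the state.
- readout.get_obs(): the state, without advancing time (a new reading comes with each control period).
- snapshot(name): name is "scene" or "top"; returns a dict with "color" (420x560x3 uint8, red, green, blue), "vertical_fov" (degrees; the focal length in pixels is half the picture's height over the tangent of half this angle, whatever the lens; pixels are square), "cx", "cy" (the principal point, pixels), "R" (3x3) and "t" (3): a world point X has camera coordinates R X + t. Camera axes: x right, y down, z forward; pixel columns grow to the right and rows downward; lengths in m; the calibration is good to about 2 mm. A picture is of the moment at which its call begins. There is no depth.
- ticket.hand_in(): hands the job in; it is judged then, once.
The state is a dict: "time_s": time; "joints": joint angles; "joint_velocities": joint speeds; "tau": joint torques, N m; "tool_pos": TCP position; "orientation": TCP orientation; "contact_force": force on the tool from outside, world axes, zero at the start; "ft_torque": the same for the moment, N m; "width": finger opening in m; "gripper_force": force on a finger pad.
Only numpy, scipy, OpenCV 4.12 (cv2) and the standard library are available. Lean on these libraries where they do the work, as an engineer would, in place of code of your own. Each camera call takes 0.05 s, during which the arm holds its last target. There are 200 camera calls.

### The job

Four of the reagent vials in the dry block were put back in one another's wells: put each of them in the well whose collar has the colour of its cap, standing right down on the floor of the well. The empty well with the black collar is free to park a vial in on the way. Do not tip any vial over, and leave the white-capped vial standing in its white well: it is already right.

Things in the scene. Friction and masses are not known exactly. Their poses are not given: they have to be found in the camera images.
- vial_blue: glass reagent vial, blue screw cap, paper label; 22 mm across the body and 20 mm across the cap, 41 mm tall (the cap is the top 13 mm), 20 to 40 g, may be gripped by cap or body; origin at the centre of its underside, z up along its axis; starts seated in a wrong well
- vial_green: glass reagent vial, green screw cap, paper label; 22 mm across the body and 20 mm across the cap, 41 mm tall (the cap is the top 13 mm), 20 to 40 g, may be gripped by cap or body; origin at the centre of its underside, z up along its axis; starts seated in a wrong well
- vial_yellow: glass reagent vial, yellow screw cap, paper label; 22 mm across the body and 20 mm across the cap, 41 mm tall (the cap is the top 13 mm), 20 to 40 g, may be gripped by cap or body; origin at the centre of its underside, z up along its axis; starts seated in a wrong well
- vial_rose: glass reagent vial, rose screw cap, paper label; 22 mm across the body and 20 mm across the cap, 41 mm tall (the cap is the top 13 mm), 20 to 40 g, may be gripped by cap or body; origin at the centre of its underside, z up along its axis; starts seated in a wrong well
- vial_white: glass reagent vial, white screw cap, paper label; 22 mm across the body and 20 mm across the cap, 41 mm tall (the cap is the top 13 mm), 20 to 40 g, may be gripped by cap or body; origin at the centre of its underside, z up along its axis; starts where it belongs, in a white-collared well like the others; a seated vial rests on the well floor
- well_blue: fixed aluminium well block 62 x 62 x 18 mm with a blue collar and grey lining; origin at the centre of its underside, 22 mm above the counter, z up. Round well on the z axis: floor 5 mm above the origin, rim 19.4 mm above it; 42 mm wide at the rim, narrowing to 29 mm at the floor; starts with a vial of another colour
- well_green: fixed aluminium well block 62 x 62 x 18 mm with a green collar and grey lining; origin at the centre of its underside, 22 mm above the counter, z up. Round well on the z axis: floor 5 mm above the origin, rim 19.4 mm above it; 42 mm wide at the rim, narrowing to 29 mm at the floor; starts with a vial of another colour
- well_yellow: fixed aluminium well block 62 x 62 x 18 mm with a yellow collar and grey lining; origin at the centre of its underside, 22 mm above the counter, z up. Round well on the z axis: floor 5 mm above the origin, rim 19.4 mm above it; 42 mm wide at the rim, narrowing to 29 mm at the floor; starts with a vial of another colour
- well_rose: fixed aluminium well block 62 x 62 x 18 mm with a rose collar and grey lining; origin at the centre of its underside, 22 mm above the counter, z up. Round well on the z axis: floor 5 mm above the origin, rim 19.4 mm above it; 42 mm wide at the rim, narrowing to 29 mm at the floor; starts with a vial of another colour
- well_black: fixed aluminium well block 62 x 62 x 18 mm with a black collar and grey lining; origin at the centre of its underside, 22 mm above the counter, z up. Round well on the z axis: floor 5 mm above the origin, rim 19.4 mm above it; 42 mm wide at the rim, narrowing to 29 mm at the floor; starts empty. The 6 blocks stand in 2 rows of 3, 64 mm apart, rows along their y; housing lower than the collars
There are look-alikes about, which are no part of the job. What is shaped like the vial_yellow but purple or red is not meant.

How it is judged:
By the outcome, as a careful person would: the job done as asked, in the order asked, and still so for the second after the job is handed in, with the robot touching nothing.
It also fails if it takes over 88 s, if anything falls off the work surface, if the arm or the gripper's body presses on something with over 40 N, if the wrist force passes 120 N, or if a joint passes its speed limit or range.

## Working session

There is one attempt and no reset: what is moved stays moved. The work goes in short steps, Python scripts to look and compute and a tool call to move; the robot and the scene stay as the last step left them, time stands still between calls to the robot, and variables do not carry over. Pictures are saved under pics/ and viewed, at most 14 in all, crops included, and the job is handed in when it is done.

Besides the shell and the picture viewer there is one more tool, called after "Call:" as a command line: name --argument value ..., lists and objects as JSON in quotes. step_arm: Moves the arm, as the interface text tells. Its arguments: {"type":"object","properties":{"deltas":{"type":"string"},"fingers":{"type":"number"},"grip_force":{"type":"number"}},"required":["deltas"]}

```bash
mkdir -p pics; python3 - <<'E'
from bench import readout, snapshot, env
import cv2,pickle
o=readout.get_obs();print({k:o[k] for k in('time_s','tool_pos','orientation','width')})
for n in('scene','top'):
    s=snapshot(n);pickle.dump(s,open(n+'.pkl','wb'));cv2.imwrite(f'pics/{n}0.png',s['color'][...,::-1]);print(n,s['vertical_fov'],s['cx'],s['cy'],s['R'],s['t'])
E
```

```text
{'time_s': 0.0, 'tool_pos': array([ 0.16144569, -0.55108304,  0.22132756]), 'orientation': array([[ 9.59709825e-01,  2.80992808e-01, -3.05318695e-04],
       [ 2.80992794e-01, -9.59707414e-01,  2.17478144e-03],
       [ 3.18081327e-04, -2.17295147e-03, -9.99997589e-01]]), 'width': 0.09427195086810718}
scene 46.04381435057425 278.91906436730676 217.08023201302532 [[-0.75758053 -0.65273    -0.00391043]
 [-0.41357787  0.48463007 -0.77077042]
 [ 0.50500009 -0.5823034  -0.63710098]] [0.27570484 0.33234976 0.496749  ]
top 50.0392093917308 278.81376538484807 215.4321601102101 [[ 0.02525975 -0.99914558 -0.03271177]
 [-0.99722003 -0.02288949 -0.07091035]
 [ 0.07010101  0.03441201 -0.99694617]] [-0.19756548  0.50328733  0.85864694]
```

View pics/scene0.png

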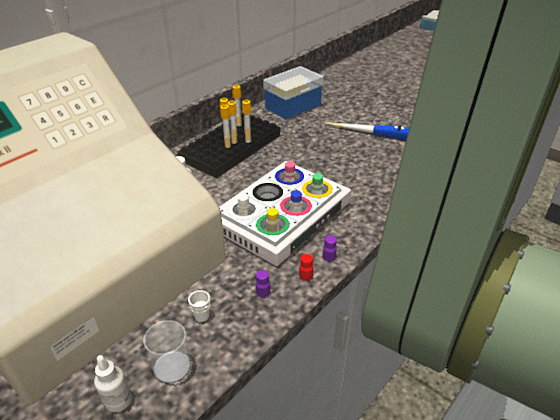

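View pics/top0.png

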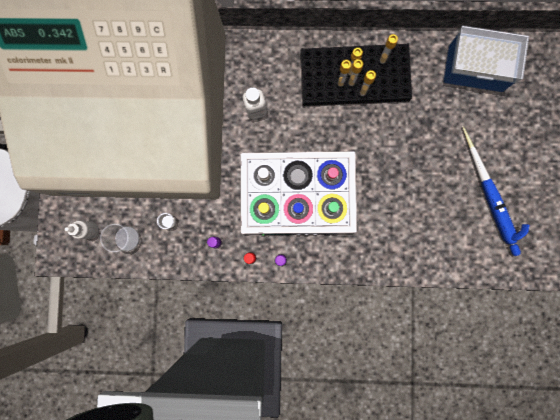

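The scene shows a 2x3 block. In the top view, back row: white (264,174), empty black (297,175), blue collar with rose vial (332,174). Front row: green collar with yellow vial (264,208), rose collar with blue vial (298,208), yellow collar with green vial (333,208). That makes two swaps through black. The purple and red look-alikes stand in front.

```bash
cat > h.py <<'E'
import numpy as np,cv2
from bench import readout,snapshot
def ray(s,u,v,z):
    f=210/np.tan(np.radians(s['vertical_fov']/2));R,t=s['R'],s['t']
    d=R.T@np.array([(u-s['cx'])/f,(v-s['cy'])/f,1]);c=-R.T@t
    return c+d*(z-c[2])/d[2]
HUE={'blue':(112,126),'green':(50,75),'yellow':(24,32),'rose':(165,178)}
def blobs(s,roi):
    """per colour: list of (area,u,v,hull centre)"""
    h=cv2.cvtColor(s['color'],cv2.COLOR_RGB2HSV);x0,x1,y0,y1=roi;out={}
    for c,(a,b) in HUE.items():
        m=cv2.inRange(h,(a,110,60),(b,255,255));k=np.zeros_like(m);k[y0:y1,x0:x1]=m[y0:y1,x0:x1]
        n,_,st,ce=cv2.connectedComponentsWithStats(k)
        out[c]=[(int(st[i,4]),ce[i].round(1).tolist(),st[i,:4].tolist()) for i in range(1,n) if st[i,4]>25]
    return out
E
python3 - <<'E'
import pickle
from h import *
T=pickle.load(open('top.pkl','rb'));S=pickle.load(open('scene.pkl','rb'))
for s,roi,n in((T,(235,365,145,240),'top'),(S,(215,355,150,265),'scene')):
    for c,l in blobs(s,roi).items():
        for a,ce,bb in l:
            bc=(bb[0]+(bb[2]-1)/2,bb[1]+(bb[3]-1)/2)
            print(n,c,a,ce,bb,'collar@.0414',ray(s,*bc,.0414)[:2].round(4),'cap@.068',ray(s,*ce,.066)[:2].round(4))
cv2.imwrite('pics/z.png',cv2.resize(T['color'][145:240,235:365,::-1],None,fx=6,fy=6,interpolation=cv2.INTER_CUBIC))
for p in((220,195),(220,60)): print(ray(T,*p,.15))
E
```

```text
top blue 294 [331.4, 174.2] [317, 160, 29, 29] collar@.0414 [ 0.5866 -0.2828] cap@.068 [ 0.5822 -0.2816]
top blue 89 [297.9, 207.4] [293, 203, 11, 10] collar@.0414 [ 0.5218 -0.222 ] cap@.068 [ 0.5198 -0.2216]
top green 219 [263.8, 208.4] [251, 195, 27, 28] collar@.0414 [ 0.5185 -0.158 ] cap@.068 [ 0.5166 -0.1593]
top green 53 [333.5, 206.5] [329, 202, 10, 10] collar@.0414 [ 0.5252 -0.2885] cap@.068 [ 0.5229 -0.2864]
top yellow 303 [332.1, 207.9] [318, 194, 29, 29] collar@.0414 [ 0.5223 -0.2858] cap@.068 [ 0.5203 -0.2839]
top yellow 96 [263.3, 207.1] [258, 202, 11, 11] collar@.0414 [ 0.5213 -0.1561] cap@.068 [ 0.5189 -0.1583]
top rose 85 [332.7, 172.2] [328, 167, 11, 12] collar@.0414 [ 0.5895 -0.2865] cap@.068 [ 0.5859 -0.2839]
top rose 276 [297.9, 208.4] [284, 194, 29, 29] collar@.0414 [ 0.5209 -0.222 ] cap@.068 [ 0.518  -0.2217]
scene blue 156 [289.0, 176.9] [275, 169, 29, 16] collar@.0414 [ 0.5811 -0.2812] cap@.068 [ 0.5578 -0.253 ]
scene blue 109 [295.7, 195.8] [291, 190, 11, 12] collar@.0414 [ 0.5337 -0.244 ] cap@.068 [ 0.5133 -0.2175]
scene green 92 [317.3, 178.4] [313, 174, 10, 10] collar@.0414 [ 0.5364 -0.3107] cap@.068 [ 0.5165 -0.2821]
scene green 215 [272.4, 225.4] [256, 214, 34, 21] collar@.0414 [ 0.5137 -0.1578] cap@.068 [ 0.4923 -0.1336]
scene yellow 156 [316.5, 189.2] [302, 180, 31, 18] collar@.0414 [ 0.518 -0.285] cap@.068 [ 0.4979 -0.2554]
scene yellow 109 [272.0, 213.5] [267, 208, 12, 13] collar@.0414 [ 0.5311 -0.1775] cap@.068 [ 0.5124 -0.1555]
scene rose 97 [289.7, 166.6] [285, 161, 11, 12] collar@.0414 [ 0.6011 -0.3083] cap@.068 [ 0.578  -0.2792]
scene rose 210 [295.5, 206.6] [280, 196, 32, 20] collar@.0414 [ 0.5161 -0.2211] cap@.068 [ 0.4948 -0.1943]
[ 0.52997467 -0.09203206  0.15      ]
[ 0.75902541 -0.08410504  0.15      ]
```

View pics/z.png

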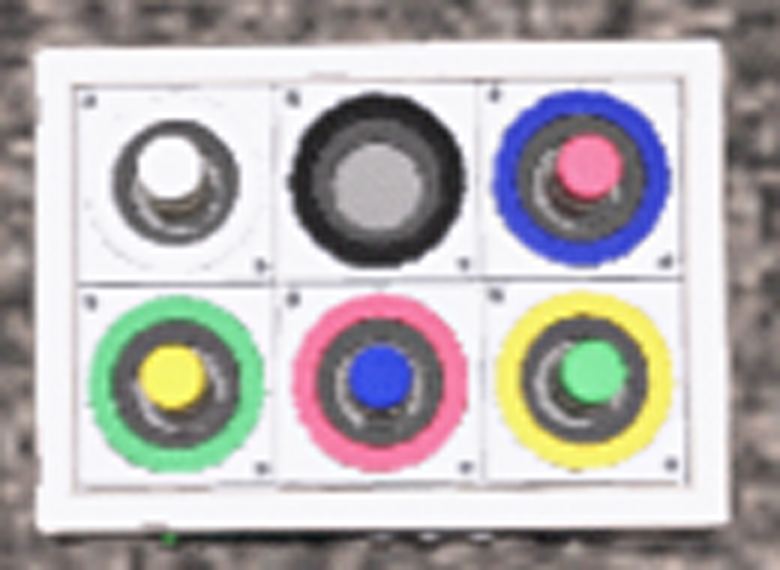

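The zoom confirms the layout: each cap sits near its collar's centre, and black is empty. First I turn the tool so it closes along world x.

Call:
step_arm --deltas "0 0 0 -1;0 0 0 -1;0 0 0 -1;0 0 0 -1;0 0 0 -1;0 0 0 -1;0 0 0 -1;0 0 0 -1;0 0 0 -1;0 0 0 -1;0 0 0 -1;0 0 0 -1;0 0 0 -1;0 0 0 -1;0 0 0 -0.73;0 0 0 0;0 0 0 0" --fingers 0.55 --grip_force 15

```text
time_s: 1.52
tool_pos: [0.1615, -0.5515, 0.2219]
orientation: [[0.002, 1.0, -0.0], [1.0, -0.002, 0.001], [0.001, -0.0, -1.0]]
contact_force: [0.3, -0.4, 0.3]
width: 0.0517
gripper_force: 0.0
```

Call:
step_arm --deltas "0.48 0.753 0.173 0;0.48 0.753 0.173 0;0.48 0.753 0.173 0;0.48 0.753 0.173 0;0.48 0.753 0.173 0;0.48 0.753 0.173 0;0.48 0.753 0.173 0;0.48 0.753 0.173 0;0.48 0.753 0.173 0;0.48 0.753 0.173 0;0.48 0.753 0.173 0;0.48 0.753 0.173 0;0.48 0.753 0.173 0;0.48 0.753 0.173 0;0 0 0 0;0 0 0 0;0 0 0 0"

```text
time_s: 2.93
tool_pos: [0.5829, -0.2834, 0.1252]
orientation: [[0.001, 1.0, -0.001], [1.0, -0.001, -0.0], [-0.0, -0.001, -1.0]]
contact_force: [-0.2, 0.1, 0.6]
width: 0.0517
gripper_force: 0.0
```

```bash
python3 - <<'E'
from h import *
S=snapshot('scene');T=snapshot('top')
a=cv2.resize(S['color'][120:290,190:380,::-1],(600,537));b=cv2.resize(T['color'][130:250,225:375,::-1],(600,480))
cv2.imwrite('pics/a1.png',a);print(readout.get_obs()['tool_pos'])
E
```

```text
[ 0.58247802 -0.28428349  0.12583649]
```

View pics/a1.png

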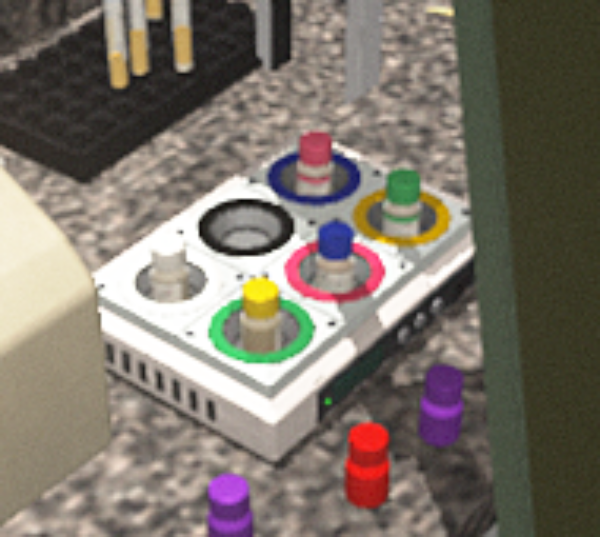

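The fingertips, at crop (275,60) and (360,95), straddle the line above the rose cap at (315,150). Descending and gripping.

Call:
step_arm --deltas "0 0 0.39 0;0 0 0.39 0;0 0 0.39 0;0 0 0.39 0;0 0 0 0;0 0 0 0"

```text
time_s: 3.53
tool_pos: [0.5818, -0.2839, 0.0627]
orientation: [[0.003, 1.0, -0.002], [1.0, -0.003, 0.001], [0.001, -0.002, -1.0]]
contact_force: [0.8, 0.7, 0.1]
width: 0.0518
gripper_force: 0.0
```

Call:
step_arm --deltas "0 0 0 0;0 0 0 0;0 0 0 0;0 0 0 0;0 0 0 0;0 0 0 0;0 0 0 0" --fingers 0

```text
time_s: 4.12
tool_pos: [0.5839, -0.2835, 0.0639]
orientation: [[0.0, 1.0, 0.001], [1.0, -0.0, -0.001], [-0.001, 0.001, -1.0]]
contact_force: [0.3, 0.0, 2.5]
width: 0.0202
gripper_force: 14.9
```

Call:
step_arm --deltas "0 0 -0.3 0;0 0 -0.4 0;0 0 -0.45 0;0 0 -0.4 0;0.2 0 0 0;0.4 0 0 0;0.4 0 0 0;0.4 0 0 0;0.2 0 0 0;0 0 0 0;0 0 0 0;0 0 0 0"

```text
time_s: 5.12
tool_pos: [0.5834, -0.2193, 0.1249]
orientation: [[0.0, 1.0, -0.0], [1.0, -0.0, -0.0], [-0.0, -0.0, -1.0]]
contact_force: [-0.4, 0.6, -0.7]
width: 0.0202
gripper_force: 14.9
```

```bash
python3 - <<'E'
from h import *
S=snapshot('scene')
a=cv2.resize(S['color'][120:290,190:380,::-1],(600,537))
cv2.imwrite('pics/a2.png',a);print(readout.get_obs()['tool_pos'])
E
```

```text
[ 0.58346927 -0.21968487  0.12504179]
```

View pics/a2.png

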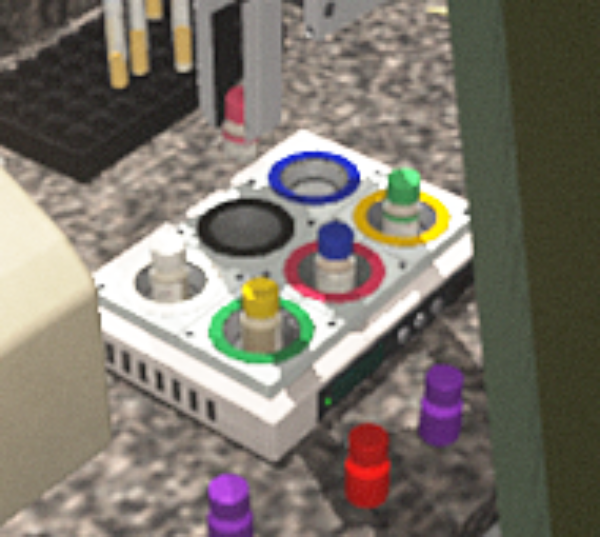

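The rose vial hangs upright at crop (238,115), over the black well at (246,226). Lowering it.

Call:
step_arm --deltas "0 0 0.4 0;0 0 0.4 0;0 0 0.4 0;0 0 0.25 0;0 0 0.08 0;0 0 0 0;0 0 0 0;0 0 0 0"

```text
time_s: 5.83
tool_pos: [0.5838, -0.2198, 0.0645]
orientation: [[0.001, 1.0, 0.001], [1.0, -0.001, -0.001], [-0.001, 0.001, -1.0]]
contact_force: [-0.6, 0.4, -0.5]
width: 0.0202
gripper_force: 15.0
```

Call:
step_arm --deltas "0 0 0 0;0 0 0 0;0 0 0 0;0 0 0 0;0 0 0 0" --fingers 0.55

```text
time_s: 6.25
tool_pos: [0.5835, -0.2193, 0.0641]
orientation: [[0.001, 1.0, 0.0], [1.0, -0.001, -0.0], [-0.0, 0.0, -1.0]]
contact_force: [0.1, -0.9, 0.2]
width: 0.0497
gripper_force: 0.0
```

Call:
step_arm --deltas "0 0 -0.5 0;0 0 -0.5 0;0 0 -0.5 0;0 -0.2 0 0;0 -0.4 0 0;-0.05 -0.4 0 0;0 -0.4 0 0;0 -0.21 0 0;0 0 0 0;0 0 0 0;0 0 0.4 0;0 0 0.4 0;0 0 0.4 0;0 0 0.32 0;0 0 0 0;0 0 0 0"

```text
time_s: 7.58
tool_pos: [0.5189, -0.2209, 0.0623]
orientation: [[0.0, 1.0, -0.001], [1.0, -0.0, 0.001], [0.001, -0.001, -1.0]]
contact_force: [0.0, 0.1, 0.0]
width: 0.0515
gripper_force: 0.0
```

Call:
step_arm --deltas "0 0 0 0;0 0 0 0;0 0 0 0;0 0 0 0;0 0 0 0;0 0 0 0;0 0 0 0" --fingers 0

```text
time_s: 8.17
tool_pos: [0.5194, -0.2215, 0.0637]
orientation: [[0.001, 1.0, 0.001], [1.0, -0.001, -0.001], [-0.001, 0.001, -1.0]]
contact_force: [0.6, -0.4, 2.0]
width: 0.0202
gripper_force: 15.0
```

Call:
step_arm --deltas "0 0 -0.3 0;0 0 -0.4 0;0 0 -0.45 0;0 0 -0.4 0;-0.2 0.2 0 0;-0.4 0.4 0 0;-0.4 0.4 0 0;-0.35 0.4 0 0;-0.18 0.22 0 0;0 0 0 0;0 0 0 0;0 0 0 0;0 0 0.4 0;0 0 0.4 0;0 0 0.4 0;0 0 0.25 0;0 0 0.08 0;0 0 0 0;0 0 0 0;0 0 0 0"

```text
time_s: 9.83
tool_pos: [0.5839, -0.2824, 0.0646]
orientation: [[0.0, 1.0, 0.0], [1.0, -0.0, -0.0], [-0.0, 0.0, -1.0]]
contact_force: [0.1, -0.6, -1.3]
width: 0.0201
gripper_force: 14.9
```

Call:
step_arm --deltas "0 0 0 0;0 0 0 0;0 0 0 0;0 0 0 0;0 0 0 0" --fingers 0.55

```text
time_s: 10.25
tool_pos: [0.5838, -0.2825, 0.064]
orientation: [[0.001, 1.0, 0.0], [1.0, -0.001, -0.0], [-0.0, 0.0, -1.0]]
contact_force: [-0.2, -0.2, 0.3]
width: 0.0494
gripper_force: 0.0
```

Next is the rose vial in black (0.583,-0.2195). Up, tool x +1.57, down, and a look before closing.

Call:
step_arm --deltas "0 0 -0.5 0;0 0 -0.5 0;0 0 -0.5 0;0.2 0 0 0;0.4 0 0 0;0.4 0 0 0;0.4 0 0 0;0.17 0 0 0;0 0 0 0;0 0 0 0;0 0 0.4 0;0 0 0.4 0;0 0 0.4 0;0 0 0.32 0;0 0 0 0;0 0 0 0"

```text
time_s: 11.58
tool_pos: [0.5831, -0.2198, 0.0621]
orientation: [[0.001, 1.0, -0.002], [1.0, -0.001, 0.001], [0.001, -0.002, -1.0]]
contact_force: [0.3, 0.7, 0.2]
width: 0.0519
gripper_force: 0.0
```

Call:
step_arm --deltas "0 0 0 0;0 0 0 0;0 0 0 0;0 0 0 0;0 0 0 0;0 0 0 0;0 0 0 0" --fingers 0

```text
time_s: 12.17
tool_pos: [0.5842, -0.2199, 0.0638]
orientation: [[0.001, 1.0, 0.001], [1.0, -0.001, -0.001], [-0.001, 0.001, -1.0]]
contact_force: [-0.1, 0.1, 1.8]
width: 0.0202
gripper_force: 15.0
```

```bash
python3 - <<'E'
from h import *
S=snapshot('scene')
a=cv2.resize(S['color'][120:290,190:380,::-1],(600,537))
cv2.imwrite('pics/a3.png',a);print(readout.get_obs()['tool_pos'])
E
```

```text
[ 0.5842604  -0.21985343  0.06380121]
```

View pics/a3.png

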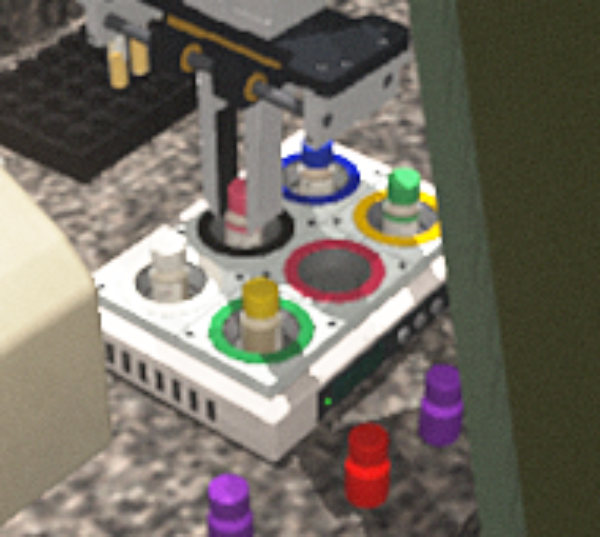

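The blue vial stands in the blue well at (318,170) and rose is gripped in black at (240,215). Carrying rose to the empty rose well at (334,270).

Call:
step_arm --deltas "0 0 -0.3 0;0 0 -0.4 0;0 0 -0.45 0;0 0 -0.4 0;0 -0.2 0 0;0 -0.4 0 0;-0.04 -0.4 0 0;0 -0.4 0 0;0 -0.22 0 0;0 0 0 0;0 0 0 0;0 0 0 0;0 0 0.4 0;0 0 0.4 0;0 0 0.4 0;0 0 0.25 0;0 0 0.08 0;0 0 0 0;0 0 0 0;0 0 0 0"

```text
time_s: 13.88
tool_pos: [0.5198, -0.2215, 0.0645]
orientation: [[0.0, 1.0, 0.001], [1.0, -0.0, -0.001], [-0.001, 0.001, -1.0]]
contact_force: [0.3, -0.1, -0.4]
width: 0.0202
gripper_force: 14.9
```

Call:
step_arm --deltas "0 0 0 0;0 0 0 0;0 0 0 0;0 0 0 0;0 0 0 0" --fingers 0.55

```text
time_s: 14.3
tool_pos: [0.5191, -0.2213, 0.0641]
orientation: [[0.001, 1.0, 0.0], [1.0, -0.001, -0.0], [-0.0, 0.0, -1.0]]
contact_force: [-0.3, -0.2, 0.5]
width: 0.0496
gripper_force: 0.0
```

Call:
step_arm --deltas "0 0 -0.5 0;0 0 -0.5 0;0 0 -0.5 0;0.2 0 0 0;0.4 0 0 0;0.4 -0.04 0 0;0.4 0 0 0;0.19 0 0 0;0 0 0 0;0 0 0 0;0 0 0.4 0;0 0 0.4 0;0 0 0.4 0;0 0 0.32 0;0 0 0 0;0 0 0 0"

```text
time_s: 15.63
tool_pos: [0.5168, -0.158, 0.0623]
orientation: [[0.001, 1.0, -0.002], [1.0, -0.001, 0.001], [0.001, -0.002, -1.0]]
contact_force: [-0.8, -0.0, 0.6]
width: 0.0515
gripper_force: 0.0
```

Call:
step_arm --deltas "0 0 0 0;0 0 0 0;0 0 0 0;0 0 0 0;0 0 0 0;0 0 0 0;0 0 0 0" --fingers 0

```text
time_s: 16.22
tool_pos: [0.5177, -0.1578, 0.0637]
orientation: [[0.0, 1.0, 0.0], [1.0, -0.0, -0.0], [-0.0, 0.0, -1.0]]
contact_force: [-0.9, -0.5, 2.7]
width: 0.02
gripper_force: 15.0
```

To black (0.583,-0.219): tool x -1.53, tool y +1.63, on the diagonal.

Call:
step_arm --deltas "0 0 -0.3 0;0 0 -0.4 0;0 0 -0.45 0;0 0 -0.4 0;-0.2 0.2 0 0;-0.4 0.4 0 0;-0.4 0.4 0 0;-0.35 0.4 0 0;-0.18 0.23 0 0;0 0 0 0;0 0 0 0;0 0 0 0;0 0 0.4 0;0 0 0.4 0;0 0 0.4 0;0 0 0.25 0;0 0 0.08 0;0 0 0 0;0 0 0 0;0 0 0 0"

```text
time_s: 17.88
tool_pos: [0.5828, -0.2188, 0.0644]
orientation: [[0.0, 1.0, 0.001], [1.0, -0.0, -0.0], [-0.0, 0.001, -1.0]]
contact_force: [-0.6, 0.3, 0.2]
width: 0.0199
gripper_force: 15.0
```

Call:
step_arm --deltas "0 0 0 0;0 0 0 0;0 0 0 0;0 0 0 0;0 0 0 0" --fingers 0.55

```text
time_s: 18.3
tool_pos: [0.5827, -0.2189, 0.0641]
orientation: [[0.001, 1.0, 0.0], [1.0, -0.001, -0.0], [-0.0, 0.0, -1.0]]
contact_force: [-0.8, -0.4, 0.9]
width: 0.0495
gripper_force: 0.0
```

Call:
step_arm --deltas "0 0 -0.5 0;0 0 -0.5 0;0 0 -0.5 0;-0.2 -0.2 0 0;-0.4 -0.4 0 0;-0.4 -0.4 0 0;-0.4 -0.35 0 0;-0.27 -0.2 0 0;0 0 0 0;0 0 0 0;0 0 0.4 0;0 0 0.4 0;0 0 0.4 0;0 0 0.32 0;0 0 0 0;0 0 0 0"

```text
time_s: 19.63
tool_pos: [0.5204, -0.2846, 0.0621]
orientation: [[-0.0, 1.0, -0.002], [1.0, 0.0, 0.002], [0.002, -0.002, -1.0]]
contact_force: [-0.2, -0.6, 1.2]
width: 0.0519
gripper_force: 0.0
```

Call:
step_arm --deltas "0 0 0 0;0 0 0 0;0 0 0 0;0 0 0 0;0 0 0 0;0 0 0 0;0 0 0 0" --fingers 0

```text
time_s: 20.22
tool_pos: [0.521, -0.286, 0.0638]
orientation: [[0.001, 1.0, 0.001], [1.0, -0.001, -0.001], [-0.001, 0.001, -1.0]]
contact_force: [0.7, 0.9, 1.4]
width: 0.0198
gripper_force: 15.0
```

Call:
step_arm --deltas "0 0 -0.3 0;0 0 -0.4 0;0 0 -0.45 0;0 0 -0.4 0;0.4 0 0 0;0.6 -0.05 0 0;0.6 -0.05 0 0;0.6 0 0 0;0.6 0 0 0;0.4 0 0 0;0 0 0 0;0 0 0 0;0 0 0.4 0;0 0 0.4 0;0 0 0.4 0;0 0 0.25 0;0 0 0.08 0;0 0 0 0;0 0 0 0;0 0 0 0"

```text
time_s: 21.88
tool_pos: [0.517, -0.1581, 0.0644]
orientation: [[0.001, 1.0, 0.001], [1.0, -0.001, -0.0], [-0.0, 0.001, -1.0]]
contact_force: [-0.2, -0.0, -0.2]
width: 0.0199
gripper_force: 15.0
```

Call:
step_arm --deltas "0 0 0 0;0 0 0 0;0 0 0 0;0 0 0 0;0 0 0 0" --fingers 0.55

```text
time_s: 22.3
tool_pos: [0.5167, -0.1577, 0.0641]
orientation: [[0.001, 1.0, 0.0], [1.0, -0.001, -0.0], [-0.0, 0.0, -1.0]]
contact_force: [0.3, -0.5, -0.3]
width: 0.0496
gripper_force: 0.0
```

Back to the yellow vial in black: tool x -1.53, tool y +1.65.

Call:
step_arm --deltas "0 0 -0.5 0;0 0 -0.5 0;0 0 -0.5 0;-0.2 0.2 0 0;-0.4 0.4 0 0;-0.4 0.4 0 0;-0.35 0.4 0 0;-0.18 0.25 0 0;0 0 0 0;0 0 0 0;0 0 0.4 0;0 0 0.4 0;0 0 0.4 0;0 0 0.32 0;0 0 0 0;0 0 0 0"

```text
time_s: 23.63
tool_pos: [0.5814, -0.218, 0.062]
orientation: [[0.0, 1.0, -0.003], [1.0, -0.0, 0.001], [0.001, -0.003, -1.0]]
contact_force: [0.6, -0.5, 0.6]
width: 0.0513
gripper_force: 0.0
```

Call:
step_arm --deltas "0 0 0 0;0 0 0 0;0 0 0 0;0 0 0 0;0 0 0 0;0 0 0 0;0 0 0 0" --fingers 0

```text
time_s: 24.22
tool_pos: [0.5829, -0.2191, 0.0638]
orientation: [[0.001, 1.0, 0.001], [1.0, -0.001, -0.0], [-0.0, 0.001, -1.0]]
contact_force: [-0.6, 0.5, 2.7]
width: 0.0201
gripper_force: 15.0
```

Call:
step_arm --deltas "0 0 -0.3 0;0 0 -0.4 0;0 0 -0.45 0;0 0 -0.4 0;-0.2 -0.2 0 0;-0.4 -0.4 0 0;-0.4 -0.4 0 0;-0.4 -0.37 0 0;-0.26 -0.2 0 0;0 0 0 0;0 0 0 0;0 0 0 0;0 0 0.4 0;0 0 0.4 0;0 0 0.4 0;0 0 0.25 0;0 0 0.08 0;0 0 0 0;0 0 0 0;0 0 0 0"

```text
time_s: 25.88
tool_pos: [0.5206, -0.2852, 0.0645]
orientation: [[0.0, 1.0, 0.001], [1.0, -0.0, -0.001], [-0.001, 0.001, -1.0]]
contact_force: [0.9, -0.8, -0.6]
width: 0.0203
gripper_force: 15.0
```

Call:
step_arm --deltas "0 0 0 0;0 0 0 0;0 0 0 0;0 0 0 0;0 0 0 0" --fingers 0.55

```text
time_s: 26.3
tool_pos: [0.5198, -0.2853, 0.0641]
orientation: [[0.001, 1.0, 0.0], [1.0, -0.001, -0.0], [-0.0, 0.0, -1.0]]
contact_force: [-0.1, 0.3, 0.7]
width: 0.0497
gripper_force: 0.0
```

Call:
step_arm --deltas "0 0 -0.5 0;0 0 -0.5 0;0 0 -0.5 0;0 0 -0.7 0;0 0 -0.7 0;-0.6 -0.5 0 0;-0.6 -0.5 0 0;-0.6 -0.5 0 0;-0.6 -0.5 0 0;-0.6 -0.5 0 0;-0.6 -0.5 0 0;0 0 0 0;0 0 0 0"

```text
time_s: 27.38
tool_pos: [0.3986, -0.4303, 0.18]
orientation: [[0.004, 1.0, 0.0], [1.0, -0.004, 0.0], [0.0, 0.0, -1.0]]
contact_force: [0.7, 0.4, -0.8]
width: 0.0519
gripper_force: 0.0
```

```bash
python3 - <<'E'
from h import *
S=snapshot('scene');T=snapshot('top')
a=cv2.resize(S['color'][120:290,190:380,::-1],(440,394));b=cv2.resize(T['color'][135:255,230:365,::-1],(360,320))
c=np.zeros((394,800,3),np.uint8);c[:,:440]=a;c[:320,440:]=b
cv2.imwrite('pics/f.png',c)
for col,l in blobs(T,(235,365,145,240)).items(): print(col,[(q[0],q[1]) for q in l])
E
```

```text
blue [(292, [331.3, 174.3]), (95, [331.9, 173.3])]
green [(188, [263.4, 208.2])]
yellow [(292, [332.0, 207.9]), (94, [333.0, 206.3])]
rose [(263, [297.9, 208.4])]
```

View pics/f.png

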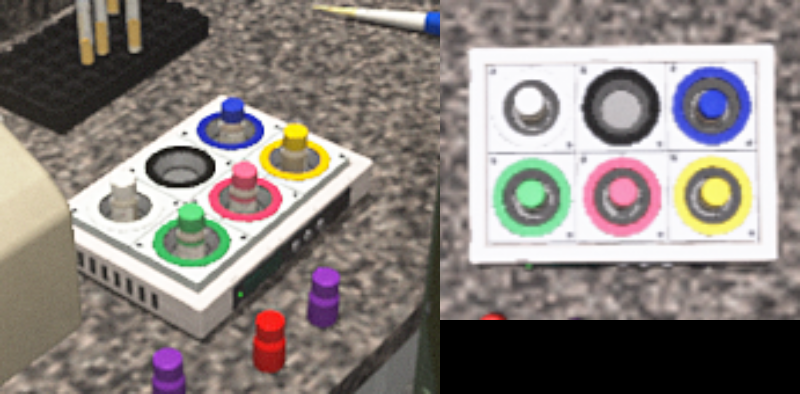

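Every cap colour matches its collar, and white is untouched. The green cap sits a little off its collar's centre, at (540,194) against (532,197), so I'll check it is seated and upright.

```bash
python3 - <<'E'
from h import *
S=snapshot('scene');T=snapshot('top')
a=cv2.resize(S['color'][195:245,245:335,::-1],(720,400),interpolation=cv2.INTER_CUBIC)[:, :400]
a2=cv2.resize(S['color'][160:245,245:345,::-1],(400,340),interpolation=cv2.INTER_CUBIC)
b=cv2.resize(T['color'][185:230,245:355,::-1],(780,320),interpolation=cv2.INTER_CUBIC)[:,:400]
c=np.zeros((400,800,3),np.uint8);c[:,:400]=a;c[:320,400:]=b
cv2.imwrite('pics/g.png',c)
X=lambda s,p:(lambda q:(210/np.tan(np.radians(s['vertical_fov']/2))*q[:2]/q[2]+[s['cx'],s['cy']]).round(1))(s['R']@np.array(p)+s['t'])
for n,p in dict(green=(.516,-.158),rose=(.5185,-.2215),yellow=(.52,-.2855),blue=(.584,-.282)).items():
    print(n,'cap top/collar, scene',X(S,(*p,.068)),X(S,(*p,.0414)),'top',X(T,(*p,.068)),X(T,(*p,.0414)))
E
```

```text
green cap top/collar, scene [271.4 210.9] [271.6 223.4] top [263.  208.6] [263.9 209.8]
rose cap top/collar, scene [294.8 192.6] [294.6 204.8] top [297.8 208. ] [297.7 209.2]
yellow cap top/collar, scene [316.9 175.9] [316.3 188. ] top [333.1 208. ] [331.8 209.2]
blue cap top/collar, scene [288.2 163.9] [288.1 175.7] top [331.8 173. ] [330.6 175.4]
```

View pics/g.png

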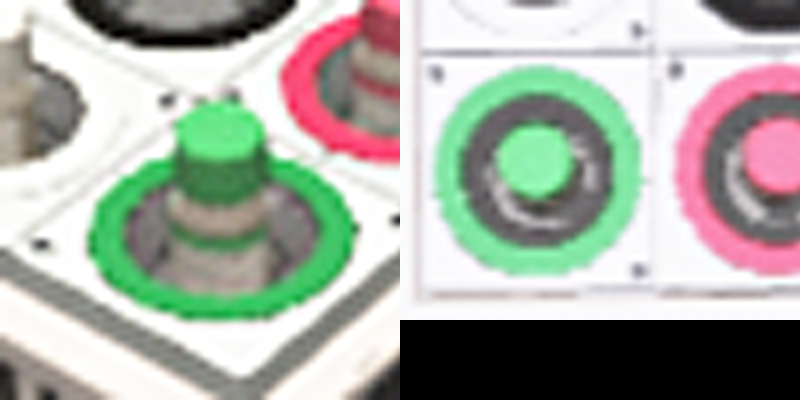

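The green vial is upright and centred: its cap top is at scene row about 211.3, where a seated vial is predicted at 210.9. Handing in.

```bash
python3 -c "
from bench import ticket
print(ticket.hand_in())"
```

```text
the job is handed in; nothing more can be done
None
```

I put the blue, green, yellow and rose vials in their matching wells, upright by the last pictures, with white left untouched, and handed the job in at about 28 s of the 88 s; no verdict came back.

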